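# Put the sensor box away in the instrument case

## Task

Push the closed instrument case's lid up by its front lip, with shut fingers and gently (never more than 20 N, do not pinch it), until its sprung stay gives way and the lid stands open by itself, without forcing it against the stop just beyond. Then set the sensor box down gently, flat on the floor of the case's larger compartment, and leave the lid standing open. Leave the other things where they are.

Things in the scene. Friction and masses are not known exactly. Their poses are not given: they have to be found in the camera images.
- case: Fixed black case, open top, outside 200 (x) x 260 (y) x 90 mm high, walls and floor 6 mm. Origin: centre of underside; x from its lip side to its hinge side (roughly world +y), z up. A 6 mm partition, 66 mm high, along x at y = -30 mm divides it: larger compartment on the +y side, 188 x 151 mm; smaller on the -y side, holding a tube. A steel stay plate rises 90 mm above the hinge end of its outer -y side.
- bay (a point): Centre of the larger compartment's floor, 6 mm above the case's underside; axes as the case.
- hinge (a point): Middle of the lid's hinge line, at the +x top edge of the case (100 mm beyond the case's centre, 90 mm up). The hinge line runs along the case's y; axes as the case. It is damped, 0.2 N m per rad/s, with a light closing spring. Pushed slowly and square to the lid near its lip, the lid needs 2 to 7 N at first and up to about 12 N at the stay; force on the lid must never exceed 20 N.
- lid (a joint): Lid angle, rad: 0 shut, 1.57 upright, more leans away. Black, 200 x 260 x 23 mm, 0.35-0.7 kg. Falls shut unless past its stay, a spring hump whose crest lies anywhere in 1.17-1.69 rad, set anew each time and not measured. The hump resists from 0.19 rad before the crest; past it the lid springs on ahead of the fingers by itself (stop pushing there), onto a rigid stop 0.12 rad past the crest, and stays.
- lip (a point): Middle of the lip's front edge, on its underside: 240 mm from the hinge line in the plane of the lid's underside. The lip is an aluminium tongue, 130 mm wide, 6 mm thick, that overhangs the case's -x wall by 40 mm, 90 mm above the bench when shut, free space under it. Axes turn with the lid: x from lip to hinge, z out of the lid's top.
- sensor_mid (a point): Centre of the sensor box: white enclosure with grey screwed cover, 100 (x) x 56 (y) x 36 mm high, 0.15-0.3 kg, lying flat on the bench (centre 18 mm up). A pipe stub, 20 mm in diameter, 14 mm long, sticks out of the middle of each x end. Grasp it across y. It lies at one of three places on the right of the bench.
- pack: Bystander: black power pack, 85 x 85 x 55 mm; origin at the centre of its underside.
- tee: Bystander: clear plastic pipe tee, 92 x 65 x 28 mm; origin under the middle of its long arm.
- tube: Bystander: clear tube with a screw cap, 115 mm long, 33 mm in diameter, lying in the smaller compartment of the case; origin under its middle.
- coupler: Bystander: clear pipe coupler standing on its 40 mm foot, 50 mm high; origin at its underside.
- tape: Bystander: roll of paper tape, 100 mm across, 24 mm high, lying flat; origin at the centre of its underside.
- jar: Bystander: clear jar, 60 mm across, 80 mm high; origin at its underside.
There are look-alikes about, which are no part of the job. Leave any yellow look-alike of the part that bears sensor_mid alone.

How it is judged:
On the way:
1. the lid stands open by itself (over 1.2 rad, still, not touched by the robot) (value of joint lid above 1.2 rad and velocity of joint lid between -0.1 and 0.1 rad/s and contact force between each of the arm, the fingers and lid below 0.05 N), for 0.4 s.
At the end, for the whole second after the job is handed in: The lid stands open by itself past its stay (over 1.2 rad, still); the sensor box lies right way up and flat (within 0.1 rad) on the floor of the case's larger compartment (its centre within the compartment and less than 23 mm above the compartment's floor) (value of joint lid above 1.2 rad and velocity of joint lid between -0.1 and 0.1 rad/s and x of sensor_mid in the frame of bay between -0.094 and 0.094 m and y of sensor_mid in the frame of bay between -0.076 and 0.076 m and z of sensor_mid in the frame of bay below 0.023 m and angle between sensor_mid's own z axis and vertical below 0.1 rad); the robot touches nothing.
It fails at once if the robot presses on the lid with more than 20 N (contact force between any of the arm, the fingers and lid above 20 N).
It fails at once if the sensor box is dropped or thrown into the case (faster than 0.6 m/s below the case's rim) (horizontal distance between sensor_mid and bay below 0.11 m and z of sensor_mid in the frame of bay below 0.084 m and linear speed of sensor above 0.6 m/s).
It fails at once if a bystander is moved by more than 30 mm (distance of any of pack, tee, tube, coupler, tape, jar from where it was at the start of the episode above 0.03 m).
It also fails if it takes over 72 s, if anything falls off the work surface, if the arm or the gripper's body presses on something with over 40 N, if the wrist force passes 120 N, or if a joint passes its speed limit or range.

## Robot

A 7-joint arm with a two-finger parallel gripper is mounted at the origin on the work surface. World frame = base frame: x ahead of the robot, y to its left, z up, the work surface at z = 0. Lengths are in m, angles in rad, forces in N, time in s.
With the tool pointing down it reaches from about 0.4 to 0.85 m from the base axis. Payload 10.4 kg.
Tool frame: the origin (TCP) lies between the finger pads; the fingertips stand 22 mm ahead of it and the grasp point (between the pads) lies 3 mm ahead of it (r.nose_length is the distance from the TCP to the fingertips, in m); z points along the fingers, y is the line along which they close (so a half turn about z gives the same grasp; the last joint's range is limited). The gripper opens to 87 mm and grips with 3 to 60 N. Pads are 19 mm wide; open, the fingers measure 117 mm over their backs; the gripper's body (75 mm by 190 mm) begins 51 mm behind the grasp point.
Start: joints at [1.116, 0.332, -0.065, 1.46, 0.022, 1.35, -0.088], TCP at [0.262, -0.568, 0.245] pointing down, gripper open.
Joint ranges: [-2.6, 2.6], [-0.5, 2.12], [-1.47, 1.34], [0.16, 2.42], [-1.27, 4.41], [0.06, 2.06], [-2.6, 2.6]. Speed limits (rad/s): [2.22, 2.22, 2.79, 2.79, 3.14, 3.14, 3.14].

## Interface

Orientations are given as a unit quaternion [x, y, z, w].
In Python, from bench import readout, cams, r gives the robot as it stands. The module is installed in compiled form; this text tells all that it offers.
- The arm moves only by the tool step_arm, never from a script. Its argument "deltas" is a list that holds one entry, the list of rows, each a list of 7 numbers: the turn, a rotation vector about the tool's x, y, z in rad, then the shift along the tool's x, y, z in m, then the opening in per cent of the stroke, from 0 (shut) to 100 (fully open). A call has 1 to 20 rows; each row is the pose to reach, as a shift and turn from the pose commanded when the call began, along the tool's axes at that moment; what a row does not reach only later rows make up. A row lasts 1/8 s, in which the tool goes at most 62.5 mm and 10.7 degrees, less where a joint would pass 70% of its speed; a pose out of reach is approached as far as the arm can. A call with a gripper value outside its range is refused whole. The fingers move at their own pace and stop on an object; "squeeze" is the grip in N (left out, the last holds). Time passes only in rows, so rows that repeat a pose let the fingers close. It gives the time, the measured TCP pose, the force, the opening and the grip force at its end, in the units of the state.
- readout.read_state(): the state, without advancing time (a new reading comes with each control period).
- cams.camera(name): name is "scene" or "side" or "wrist"; returns a dict with "img" (480x640x3 uint8, red, green, blue), "fx", "fy", "cx", "cy" (pixels), "origin" and "rotation" of the camera in the world; the wrist camera has in their place "T_tool_cam" (4x4, takes a point from camera to tool coordinates, whose origin is the TCP and whose axes are the flange's). Camera axes: x right, y up, looking along -z (the intrinsics and any distortion apply to the point x, -y, -z); pixel columns grow to the right and rows downward; lengths in m; the calibration is good to about 2 mm. A picture is of the moment at which its call begins: read the wrist's pose just before it. There is no depth.
- r.close_job(): hands the job in; it is judged then, once.
The state is a dict: "time": time; "joint_positions": joint angles; "joint_vel": joint speeds; "joint_torque": joint torques, N m; "ee_pos": TCP position; "eef_rot": TCP orientation; "ft_force": force on the tool from outside, world axes, zero at the start; "torque": the same for the moment, N m; "width": finger opening in m; "grip_force": force on a finger pad.
Only numpy, scipy, OpenCV 4.12 (cv2) and the standard library are available. Lean on these libraries where they do the work, as an engineer would, in place of code of your own. Each camera call takes 0.05 s, during which the arm holds its last target. There are 200 camera calls.

## Working session

There is one attempt and no reset: what is moved stays moved. The work goes in short steps, Python scripts to look and compute and a tool call to move; the robot and the scene stay as the last step left them, time stands still between calls to the robot, and variables do not carry over. Pictures are saved under pics/ and viewed, at most 10 in all, crops included, and the job is handed in when it is done.

Besides the shell and the picture viewer there is one more tool, called after "Request:" by a JSON object that holds its "fn" and its "kwargs". step_arm: Moves the arm, as the interface text tells. Its arguments: {"type":"object","properties":{"deltas":{"type":"array"},"squeeze":{"type":"number"}},"required":["deltas"]}

```bash
mkdir -p pics; python3 - <<'E'
from bench import readout,cams,r
import cv2,json,numpy as np
s=readout.read_state();print(s['time'],s['ee_pos'],s['eef_rot'],s['width'],s['ft_force'],r.nose_length)
for n in ['scene','side','wrist']:
    c=cams.camera(n);cv2.imwrite(f'pics/{n}0.png',c['img'][:,:,::-1])
    print(n,{k:np.round(np.array(v),4).tolist() for k,v in c.items() if k!='img'})
E
```

```text
0.0 [ 0.26139931 -0.56730807  0.24374936] [ 9.76790215e-01  2.14196993e-01 -1.67334953e-04 -7.04729091e-04] 0.08687386941299824 [-0.57174507 -0.23307137 -0.17573976] 0.022
scene {'fx': 578.2757, 'fy': 578.2757, 'cx': 321.1981, 'cy': 230.8094, 'origin': [1.4546, -0.2539, 0.857], 'rotation': [0.3423, 0.2569, 0.5436, 0.722]}
side {'fx': 464.4461, 'fy': 464.4461, 'cx': 325.0504, 'cy': 245.7315, 'origin': [0.3319, 0.9113, 0.6701], 'rotation': [-0.0544, 0.487, 0.8674, -0.0868]}
wrist {'fx': 415.3865, 'fy': 415.3865, 'cx': 321.6447, 'cy': 238.4048, 'T_tool_cam': [[0.0006, 0.9536, 0.301, 0.0832], [1.0, -0.0006, 0.0, 0.0002], [0.0002, 0.301, -0.9536, -0.139], [0.0, 0.0, 0.0, 1.0]]}
```

View pics/scene0.png

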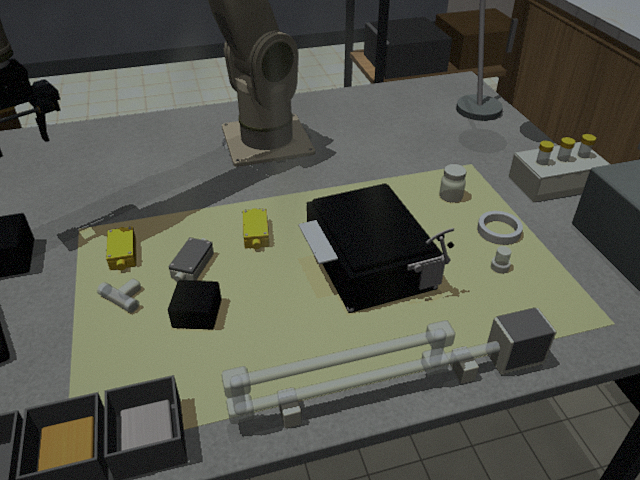

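View pics/side0.png

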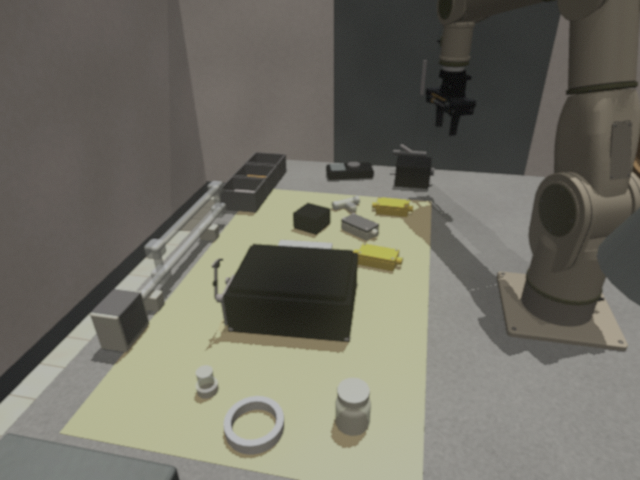

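Scene view: the lip is at about (318,242), the lid spans (307–438, 186–262), the grey sensor box is at (190,258) between yellow look-alikes at (120,248) and (256,228), the pack is at (195,305) and the tee at (120,295). The side view shows the same layout: lip at (303,245), sensor at (360,226).

```bash
cat > h.py <<'E'
import numpy as np,cv2
from scipy.spatial.transform import Rotation as R
from bench import readout,cams,r
def cam(n):
    s=readout.read_state(); c=cams.camera(n)
    if n=='wrist':
        T=np.eye(4);T[:3,:3]=R.from_quat(s['eef_rot']).as_matrix();T[:3,3]=s['ee_pos']
        T=T@np.array(c['T_tool_cam']);c['o']=T[:3,3];c['R']=T[:3,:3]
    else:
        c['o']=np.array(c['origin']);c['R']=R.from_quat(c['rotation']).as_matrix()
    return c
def ray(c,p):
    p=np.atleast_2d(np.array(p,float))
    d=np.c_[(p[:,0]-c['cx'])/c['fx'],-(p[:,1]-c['cy'])/c['fy'],-np.ones(len(p))]
    return d@c['R'].T
def onz(c,p,z):
    d=ray(c,p);return c['o']+d*((z-c['o'][2])/d[:,2])[:,None]
def proj(c,X):
    q=(np.atleast_2d(X)-c['o'])@c['R'];return np.c_[c['cx']-c['fx']*q[:,0]/q[:,2],c['cy']+c['fy']*q[:,1]/q[:,2]]
def tri(c1,p1,c2,p2):
    d1=ray(c1,p1)[0];d2=ray(c2,p2)[0]
    t=np.linalg.lstsq(np.c_[d1,-d2],c2['o']-c1['o'],rcond=None)[0]
    a=c1['o']+t[0]*d1;b=c2['o']+t[1]*d2;return (a+b)/2,np.linalg.norm(a-b)
E
python3 - <<'E'
from h import *
a=cam('scene')['img'];b=cam('side')['img']
A=cv2.resize(a[180:310,165:455],None,fx=2.7,fy=2.7,interpolation=cv2.INTER_CUBIC)
B=cv2.resize(b[185:345,200:440],None,fx=2.0,fy=2.0,interpolation=cv2.INTER_CUBIC)
A=cv2.resize(A,(783,351));
B=cv2.resize(b[190:270,260:400],(437,249),interpolation=cv2.INTER_CUBIC)
o=np.zeros((600,783,3),np.uint8);o[:351]=A;o[351:600,:437]=B
o=np.clip(255*(o/255.)**0.5,0,255).astype(np.uint8)
cv2.imwrite('pics/c1.png',o[:,:,::-1])
E
```

```text
(no output)
```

View pics/c1.png

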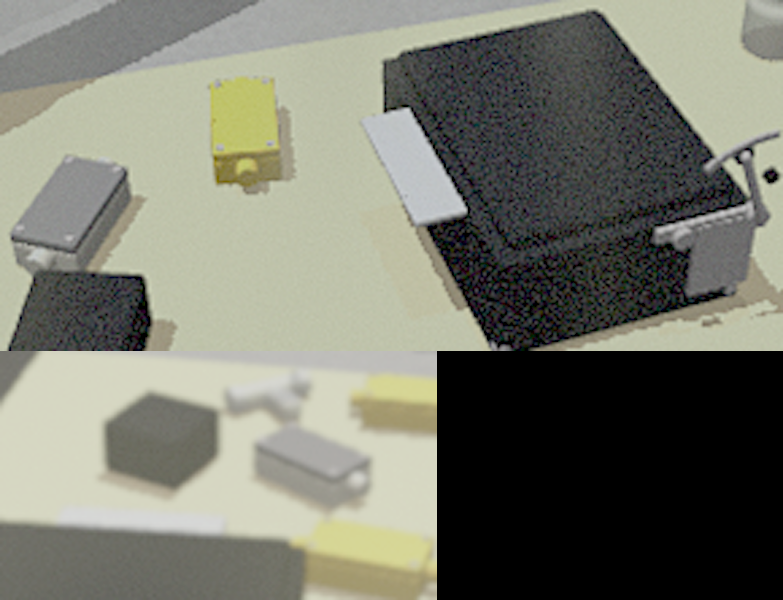

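The crop shows the sensor's cover corners at (12,237), (66,155), (130,170), (75,248). The lip's front edge runs (361,121)–(417,224), and its root (408,108)–(467,212).

```bash
python3 - <<'E'
from h import *
np.set_printoptions(precision=4,suppress=True)
c=cam('scene');s=cam('side')
f=lambda u:np.array(u)/2.7+[165,180]
g=lambda u:(np.array(u)-[0,351])*[140/437,80/249]+[260,190]
S=[(12,237),(66,155),(130,170),(75,248)];P=onz(c,f(S),.036);print(P,P.mean(0))
e=P[1]-P[0]+P[2]-P[3];print('sensor yaw x',np.arctan2(e[1],e[0]),np.linalg.norm(P[1]-P[0]),np.linalg.norm(P[2]-P[1]))
L=[(361,121),(417,224),(467,212),(408,108)];Q=onz(c,f(L),.096);print(Q)
m=(Q[0]+Q[1])/2;v=Q[1]-Q[0];print('lip front',m,np.linalg.norm(v),'yaw case', np.arctan2(v[1],v[0])+np.pi/2)
T=[(400,52),(600,10),(748,200),(510,262)];print('lid top',onz(c,f(T),.113))
# two-view checks
for n,a,b in [('lip far corner',(408,108),(226,517)),('sens a',(12,237),(255,455)),('sens b',(66,155),(369,460)),('sens c',(130,170),(370,464)),('sens d',(75,248),(312,478)),('s2',(66,155),(283,428))]:
    print(n,tri(c,f(a),s,g(b)))
for n,X in [('S',P),('L',Q)]: print(n,(proj(s,X)-[260,190])*[437/140,249/80]+[0,351])
E
```

```text
[[ 0.5213 -0.3119  0.036 ]
 [ 0.4336 -0.2615  0.036 ]
 [ 0.4669 -0.2137  0.036 ]
 [ 0.547  -0.2667  0.036 ]] [ 0.4922 -0.2635  0.036 ]
sensor yaw x 2.5889787713432053 0.10118178608010475 0.058192818260752996
[[ 0.5299 -0.0356  0.096 ]
 [ 0.656  -0.0263  0.096 ]
 [ 0.6536  0.0122  0.096 ]
 [ 0.5242  0.004   0.096 ]]
lip front [ 0.5929 -0.031   0.096 ] 0.12639364741907622 yaw case 1.6449168403246308
lid top [[0.4731 0.0117 0.113 ]
 [0.4619 0.1881 0.113 ]
 [0.7148 0.2038 0.113 ]
 [0.7284 0.0193 0.113 ]]
lip far corner (array([ 0.5172, -0.001 ,  0.1018]), np.float64(0.02070211536472361))
sens a (array([ 0.5271, -0.303 ,  0.0179]), np.float64(0.039537924005067025))
sens b (array([ 0.426 , -0.2611,  0.0289]), np.float64(0.0018471029250042483))
sens c (array([ 0.4335, -0.2205,  0.0296]), np.float64(0.036248200817149176))
sens d (array([ 0.4852, -0.2713, -0.0099]), np.float64(0.016574710263108826))
s2 (array([ 0.4969, -0.2545,  0.0703]), np.float64(0.028893005089480592))
S [[276.1147 418.6898]
 [361.8263 451.4801]
 [318.54   473.1523]
 [241.0062 438.0811]]
L [[208.9057 508.5453]
 [ 49.4204 499.1951]
 [ 37.6893 524.4035]
 [205.7327 535.5902]]
```

```bash
cat >> h.py <<'E'
Z=np.array([0,0,1.])
PSI=1.63; HX=np.array([.580,.209,.09]); RL=.24
def frame(phi,psi=None):
    psi=PSI if psi is None else psi
    c=np.array([np.cos(psi),np.sin(psi),0]);d=np.cos(phi)*c-np.sin(phi)*Z;n=np.sin(phi)*c+np.cos(phi)*Z
    return np.c_[n,np.cross(d,n),d]
def row(p,M,op,s=None):
    s=s or readout.read_state();R0=R.from_quat(s['eef_rot']).as_matrix()
    return np.round(np.r_[R.from_matrix(R0.T@M).as_rotvec(),R0.T@(np.array(p)-s['ee_pos'])],4).tolist()+[op]
E
python3 - <<'E'
from h import *
print(row([.59,-.16,.2],frame(np.radians(35)),0))
E
```

```text
[0.5726, 0.8387, -1.1004, 0.4689, -0.2327, 0.0444, 0]
```

Request:
{"fn": "step_arm", "kwargs": {"deltas": [[[0.57,0.84,-1.1,0.47,-0.233,0.044,0],[0.57,0.84,-1.1,0.47,-0.233,0.044,0],[0.57,0.84,-1.1,0.47,-0.233,0.044,0],[0.57,0.84,-1.1,0.47,-0.233,0.044,0],[0.57,0.84,-1.1,0.47,-0.233,0.044,0],[0.57,0.84,-1.1,0.47,-0.233,0.044,0],[0.57,0.84,-1.1,0.47,-0.233,0.044,0],[0.57,0.84,-1.1,0.47,-0.233,0.044,0],[0.57,0.84,-1.1,0.47,-0.233,0.044,0],[0.57,0.84,-1.1,0.47,-0.233,0.044,0],[0.57,0.84,-1.1,0.47,-0.233,0.044,0],[0.57,0.84,-1.1,0.47,-0.233,0.044,0],[0.57,0.84,-1.1,0.47,-0.233,0.044,0],[0.57,0.84,-1.1,0.47,-0.233,0.044,0]]]}}

```text
time: 2.1
ee_pos: [0.5908, -0.1599, 0.2007]
eef_rot: [0.609, 0.645, 0.317, -0.335]
ft_force: [-0.6, 0.4, 0.6]
width: 0.0006
grip_force: 0.0
```

```bash
python3 - <<'E'
from h import *
np.set_printoptions(precision=4,suppress=True)
print(readout.read_state()['joint_positions'])
c=cam('wrist');cv2.imwrite('pics/w1.png',np.clip(255*(c['img'][:,:,::-1]/255.)**.6,0,255).astype(np.uint8))
print(proj(c,[[.5299,-.0356,.096],[.656,-.0263,.096],[.593,-.031,.09],[.4922,-.2635,.036]]))
E
```

```text
[ 0.8731  0.7813 -0.5177  1.2573 -0.4757  1.6581  0.5344]
[[251.2952 236.5173]
 [415.6844 234.683 ]
 [333.5506 240.3637]
 [131.7293 626.068 ]]
```

View pics/w1.png

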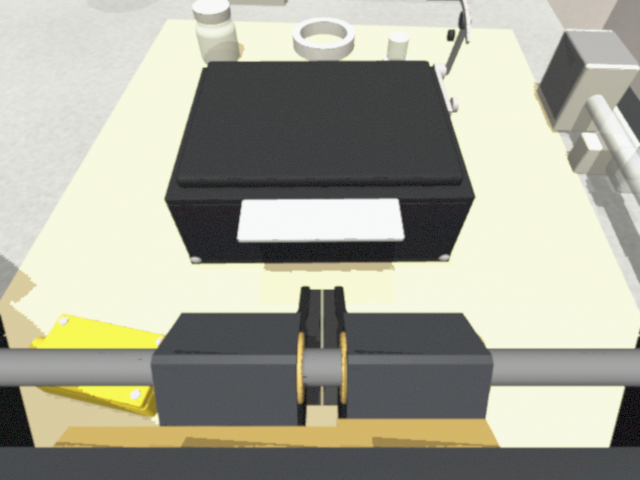

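The wrist view shows the lip's front edge from (237,240) to (403,241), its root at (243,200)–(400,199), the lid's top rear corners at (208,63) and (433,63), and the shut fingers centred at x≈322.

```bash
python3 - <<'E'
from h import *
np.set_printoptions(precision=4,suppress=True)
c=cam('wrist');s=cam('scene')
f=lambda u:np.array(u)/2.7+[165,180]
print('w lip',onz(c,[(237,240),(403,241),(400,199),(243,200)],.096))
print('w lid rear top',onz(c,[(208,63),(433,63)],.113))
print('base front', onz(c,[(195,258),(447,256)],.0))
for a,b in [((237,240),(361,121)),((403,241),(417,224)),((400,199),(467,212)),((243,200),(408,108))]: print(tri(c,a,s,f(b)))
E
```

```text
w lip [[ 0.5196 -0.0394  0.096 ]
 [ 0.6458 -0.0328  0.096 ]
 [ 0.646   0.0107  0.096 ]
 [ 0.517   0.0018  0.096 ]]
w lid rear top [[0.4519 0.1777 0.113 ]
 [0.6884 0.1925 0.113 ]]
base front [[0.4527 0.0065 0.    ]
 [0.7093 0.0243 0.    ]]
(array([ 0.5168, -0.0323,  0.0856]), np.float64(0.0009436007902560095))
(array([ 0.6475, -0.0246,  0.087 ]), np.float64(0.0021695539498808865))
(array([0.6473, 0.0147, 0.0907]), np.float64(0.0014664670141799018))
(array([0.5155, 0.0068, 0.0895]), np.float64(0.0014191366205137045))
```

```bash
sed -i 's/^PSI=.*/PSI=1.63; HX=np.array([.568,.208,.09]); RL=.24/' h.py; python3 - <<'E'
from h import *
M=frame(np.radians(35))
print(row([.585,-.09,.06],M,0),row([.583,-.042,.06],M,0))
E
```

```text
[0.0028, 0.0007, 0.0007, -0.0751, -0.0022, 0.1378, 0] [0.0028, 0.0007, 0.0007, -0.0475, -0.0015, 0.1771, 0]
```

Request:
{"fn": "step_arm", "kwargs": {"deltas": [[[0,0,0,-0.075,-0.002,0.138,0],[0,0,0,-0.075,-0.002,0.138,0],[0,0,0,-0.075,-0.002,0.138,0],[0,0,0,-0.075,-0.002,0.138,0],[0,0,0,-0.0475,-0.0015,0.177,0],[0,0,0,-0.0475,-0.0015,0.177,0],[0,0,0,-0.0475,-0.0015,0.177,0]]]}}

```text
time: 3.12
ee_pos: [0.5839, -0.0434, 0.0614]
eef_rot: [0.609, 0.646, 0.318, -0.334]
ft_force: [0.7, -0.6, -0.0]
width: 0.0003
grip_force: 0.0
```

```bash
cat > plan.py <<'E'
from h import *
import sys
def tcp(th,lead=0):
    ph=np.radians(35)+np.radians(65)*th/1.69
    c=np.array([np.cos(PSI),np.sin(PSI),0])
    E=HX-RL*np.cos(th)*c+RL*np.sin(th)*Z
    M=frame(ph)
    p=E-(.0105)*M[:,0]-.004*M[:,2]
    p[0]+=.582-(HX-.24*c)[0]
    return p,M
if __name__=='__main__':
    for th in map(float,sys.argv[1:]):
        p,M=tcp(th);print(th,row(p,M,0))
E
python3 plan.py 0 0.05 0.1 0.2 0.3; python3 -c "
from h import *
s=readout.read_state();print(s['ee_pos'],s['ft_force'],s['time'])"
```

```text
0.0 [0.0045, 0.0024, 0.0019, 0.0198, -0.0011, -0.0107, 0]
0.05 [0.0046, -0.0311, 0.0018, 0.0299, -0.0011, -0.0177, 0]
0.1 [0.0046, -0.0647, 0.0017, 0.0404, -0.001, -0.0242, 0]
0.2 [0.0046, -0.1318, 0.0016, 0.0622, -0.0009, -0.0356, 0]
0.3 [0.0047, -0.1989, 0.0014, 0.085, -0.0009, -0.0448, 0]
[ 0.58391626 -0.04342759  0.06135714] [ 0.72377218 -0.58425856 -0.02531338] 3.125
```

Request:
{"fn": "step_arm", "kwargs": {"deltas": [[[0,0,0,0.006,0,-0.003,0],[0,0,0,0.01,0,-0.006,0],[0,0,0,0.012,0,-0.007,0],[0,0,0,0.0135,0,-0.008,0],[0,0,0,0.015,0,-0.009,0],[0,0,0,0.0165,0,-0.0095,0],[0,0,0,0.018,0,-0.0105,0],[0,0,0,0.0195,0,-0.011,0],[0,0,0,0.021,0,-0.012,0],[0,0,0,0.0225,0,-0.013,0]]]}}

```text
time: 4.38
ee_pos: [0.5827, -0.04, 0.0857]
eef_rot: [0.609, 0.645, 0.317, -0.335]
ft_force: [0.9, -1.3, -3.2]
width: 0.0005
grip_force: 1.6
```

```bash
python3 plan.py 0 0.05 0.1 0.2 0.3 0.4
```

```text
0.0 [0.0028, 0.0012, 0.0004, -0.0021, -0.0002, 0.0004, 0]
0.05 [0.0028, -0.0324, 0.0004, 0.008, -0.0002, -0.0066, 0]
0.1 [0.0028, -0.0659, 0.0003, 0.0184, -0.0002, -0.0131, 0]
0.2 [0.0028, -0.1331, 0.0002, 0.0403, -0.0001, -0.0244, 0]
0.3 [0.0028, -0.2002, 0.0001, 0.0631, -0.0001, -0.0336, 0]
0.4 [0.0028, -0.2673, 0.0, 0.0867, -0.0001, -0.0404, 0]
```

Request:
{"fn": "step_arm", "kwargs": {"deltas": [[[0,-0.01,0,0.002,0,-0.002,0],[0,-0.02,0,0.005,0,-0.0045,0],[0,-0.032,0,0.008,0,-0.0065,0],[0,-0.049,0,0.013,0,-0.01,0],[0,-0.066,0,0.0184,0,-0.013,0],[0,-0.083,0,0.0237,0,-0.016,0],[0,-0.1,0,0.029,0,-0.019,0],[0,-0.117,0,0.0347,0,-0.0217,0],[0,-0.133,0,0.0403,0,-0.0244,0],[0,-0.15,0,0.046,0,-0.0268,0],[0,-0.167,0,0.0515,0,-0.0292,0],[0,-0.183,0,0.0573,0,-0.0315,0],[0,-0.2,0,0.0631,0,-0.0336,0]]]}}

```text
time: 6.0
ee_pos: [0.5821, -0.0308, 0.1573]
eef_rot: [0.637, 0.676, 0.255, -0.268]
ft_force: [-1.1, -0.7, -3.3]
width: 0.0005
grip_force: 1.4
```

```bash
python3 plan.py 0.3 0.35 0.4 0.45 0.5 0.55 0.6 0.65 0.7 .75 .8 .85
```

```text
0.3 [0.0026, 0.0002, 0.0003, -0.0007, -0.0001, 0.0002, 0]
0.35 [0.0026, -0.0333, 0.0003, 0.01, -0.0001, -0.0057, 0]
0.4 [0.0026, -0.0669, 0.0002, 0.021, -0.0001, -0.0112, 0]
0.45 [0.0026, -0.1004, 0.0002, 0.0323, -0.0001, -0.0161, 0]
0.5 [0.0026, -0.134, 0.0001, 0.0438, -0.0001, -0.0204, 0]
0.55 [0.0026, -0.1676, 0.0001, 0.0555, -0.0, -0.0241, 0]
0.6 [0.0026, -0.2011, 0.0001, 0.0673, -0.0, -0.0272, 0]
0.65 [0.0027, -0.2347, 0.0, 0.0793, -0.0, -0.0298, 0]
0.7 [0.0027, -0.2683, -0.0, 0.0914, -0.0, -0.0317, 0]
0.75 [0.0027, -0.3018, -0.0001, 0.1036, 0.0, -0.0331, 0]
0.8 [0.0027, -0.3354, -0.0001, 0.1159, 0.0, -0.0338, 0]
0.85 [0.0027, -0.369, -0.0002, 0.1281, 0.0, -0.034, 0]
```

Request:
{"fn": "step_arm", "kwargs": {"deltas": [[[0,-0.015,0,0.004,0,-0.0025,0],[0,-0.033,0,0.01,0,-0.0057,0],[0,-0.05,0,0.0155,0,-0.0085,0],[0,-0.067,0,0.021,0,-0.0112,0],[0,-0.1,0,0.0323,0,-0.016,0],[0,-0.134,0,0.0438,0,-0.0204,0],[0,-0.168,0,0.0555,0,-0.024,0],[0,-0.201,0,0.0673,0,-0.0272,0],[0,-0.235,0,0.0793,0,-0.0298,0],[0,-0.268,0,0.0914,0,-0.0317,0],[0,-0.302,0,0.1036,0,-0.033,0],[0,-0.319,0,0.1098,0,-0.0335,0],[0,-0.335,0,0.1159,0,-0.0338,0]]]}}

```text
time: 7.62
ee_pos: [0.5785, 0.0299, 0.2614]
eef_rot: [0.671, 0.711, 0.145, -0.152]
ft_force: [-0.4, -2.8, -0.6]
width: 0.0004
grip_force: 1.3
```

```bash
python3 plan.py .8 .85 .9 .925 .95 .975 1 1.025 1.05
```

```text
0.8 [0.003, -0.0004, -0.0007, 0.0, -0.0002, -0.0001, 0]
0.85 [0.0029, -0.034, -0.0007, 0.0116, -0.0002, -0.0042, 0]
0.9 [0.0029, -0.0676, -0.0008, 0.0233, -0.0002, -0.0078, 0]
0.925 [0.0029, -0.0844, -0.0008, 0.0292, -0.0002, -0.0094, 0]
0.95 [0.0029, -0.1011, -0.0008, 0.0351, -0.0002, -0.0108, 0]
0.975 [0.0029, -0.1179, -0.0009, 0.0411, -0.0002, -0.0121, 0]
1.0 [0.0029, -0.1347, -0.0009, 0.0471, -0.0002, -0.0132, 0]
1.025 [0.0029, -0.1515, -0.0009, 0.0532, -0.0002, -0.0142, 0]
1.05 [0.0029, -0.1683, -0.0009, 0.0592, -0.0002, -0.015, 0]
```

Request:
{"fn": "step_arm", "kwargs": {"deltas": [[[0,-0.016,0,0.0055,0,-0.002,0],[0,-0.034,0,0.0116,0,-0.0042,0],[0,-0.051,0,0.0175,0,-0.006,0],[0,-0.068,0,0.0233,0,-0.0078,0],[0,-0.084,0,0.0292,0,-0.0094,0],[0,-0.101,0,0.0351,0,-0.0108,0],[0,-0.118,0,0.0411,0,-0.0121,0],[0,-0.135,0,0.0471,0,-0.0132,0],[0,-0.135,0,0.0471,0,-0.0132,0]]]}}

```text
time: 8.75
ee_pos: [0.5762, 0.0683, 0.2932]
eef_rot: [0.679, 0.72, 0.1, -0.104]
ft_force: [-1.6, -1.1, -0.4]
width: 0.0005
grip_force: 0.8
```

```bash
python3 plan.py 1 1.02 1.04 1.06 1.08 1.1 1.12 1.14 1.16
```

```text
1.0 [0.003, -0.0005, 0.0009, -0.001, -0.0001, 0.0001, 0]
1.02 [0.003, -0.0139, 0.0008, 0.0037, -0.0001, -0.0013, 0]
1.04 [0.003, -0.0273, 0.0008, 0.0084, -0.0001, -0.0026, 0]
1.06 [0.003, -0.0408, 0.0008, 0.0132, -0.0001, -0.0039, 0]
1.08 [0.003, -0.0542, 0.0008, 0.0179, -0.0001, -0.005, 0]
1.1 [0.003, -0.0676, 0.0008, 0.0227, -0.0001, -0.0061, 0]
1.12 [0.003, -0.081, 0.0007, 0.0275, -0.0001, -0.007, 0]
1.14 [0.003, -0.0945, 0.0007, 0.0323, -0.0001, -0.0079, 0]
1.16 [0.003, -0.1079, 0.0007, 0.0371, -0.0, -0.0087, 0]
```

Request:
{"fn": "step_arm", "kwargs": {"deltas": [[[0,-0.007,0,0.002,0,-0.0007,0],[0,-0.014,0,0.0045,0,-0.0014,0],[0,-0.027,0,0.009,0,-0.0026,0],[0,-0.041,0,0.0138,0,-0.0039,0],[0,-0.054,0,0.0185,0,-0.005,0],[0,-0.068,0,0.0233,0,-0.0061,0],[0,-0.081,0,0.028,0,-0.007,0],[0,-0.081,0,0.028,0,-0.007,0]]]}}

```text
time: 9.75
ee_pos: [0.5746, 0.0923, 0.3075]
eef_rot: [0.682, 0.724, 0.072, -0.075]
ft_force: [-1.9, -4.5, -0.9]
width: 0.0004
grip_force: 2.2
```

```bash
python3 plan.py 1.12 1.14 1.16 1.18 1.2
```

```text
1.12 [0.0024, 0.0005, -0.0003, 0.0003, 0.0001, -0.0002, 0]
1.14 [0.0024, -0.0129, -0.0004, 0.005, 0.0001, -0.0015, 0]
1.16 [0.0024, -0.0264, -0.0004, 0.0098, 0.0001, -0.0026, 0]
1.18 [0.0024, -0.0398, -0.0004, 0.0145, 0.0001, -0.0037, 0]
1.2 [0.0024, -0.0532, -0.0004, 0.0193, 0.0001, -0.0046, 0]
```

Request:
{"fn": "step_arm", "kwargs": {"deltas": [[[0,-0.007,0,0.0025,0,-0.0007,0],[0,-0.013,0,0.005,0,-0.0014,0],[0,-0.02,0,0.0074,0,-0.002,0],[0,-0.026,0,0.0098,0,-0.0026,0],[0,-0.026,0,0.0098,0,-0.0026,0]]]}}

```text
time: 10.38
ee_pos: [0.5742, 0.1007, 0.3118]
eef_rot: [0.684, 0.724, 0.063, -0.065]
ft_force: [-0.9, -3.4, -1.6]
width: 0.0006
grip_force: 1.7
```

```bash
python3 plan.py 1.16 1.18 1.2
```

```text
1.16 [0.0024, -0.0009, -0.0015, 0.0006, -0.0001, -0.0002, 0]
1.18 [0.0024, -0.0144, -0.0015, 0.0053, -0.0001, -0.0014, 0]
1.2 [0.0024, -0.0278, -0.0015, 0.0101, -0.0001, -0.0024, 0]
```

Request:
{"fn": "step_arm", "kwargs": {"deltas": [[[0,-0.007,0,0.0025,0,-0.0007,0],[0,-0.013,0,0.005,0,-0.0014,0],[0,-0.02,0,0.0075,0,-0.002,0],[0,-0.027,0,0.01,0,-0.0026,0],[0,-0.027,0,0.01,0,-0.0026,0]]]}}

```text
time: 11.0
ee_pos: [0.5737, 0.1111, 0.3166]
eef_rot: [0.684, 0.725, 0.054, -0.056]
ft_force: [-1.5, -2.7, -1.4]
width: 0.0002
grip_force: 1.2
```

Request:
{"fn": "step_arm", "kwargs": {"deltas": [[[0,-0.007,0,0.0025,0,-0.0006,0],[0,-0.013,0,0.005,0,-0.0012,0],[0,-0.02,0,0.0075,0,-0.0016,0],[0,-0.027,0,0.01,0,-0.002,0],[0,-0.027,0,0.01,0,-0.002,0]]]}}

```text
time: 11.62
ee_pos: [0.5731, 0.1207, 0.3201]
eef_rot: [0.685, 0.726, 0.045, -0.046]
ft_force: [0.2, -1.3, 0.9]
width: 0.0004
grip_force: 0.5
```

```bash
python3 plan.py 1.24 1.26 1.28 1.3 1.32
```

```text
1.24 [0.0029, -0.0011, -0.0003, -0.0014, -0.0001, 0.0003, 0]
1.26 [0.0029, -0.0145, -0.0003, 0.0033, -0.0001, -0.0007, 0]
1.28 [0.0029, -0.028, -0.0003, 0.0081, -0.0001, -0.0017, 0]
1.3 [0.0029, -0.0414, -0.0003, 0.0129, -0.0001, -0.0025, 0]
1.32 [0.0029, -0.0548, -0.0004, 0.0177, -0.0001, -0.0033, 0]
```

Request:
{"fn": "step_arm", "kwargs": {"deltas": [[[0,-0.007,0,0.0025,0,-0.0006,0],[0,-0.013,0,0.005,0,-0.001,0],[0,-0.02,0,0.0075,0,-0.0015,0],[0,-0.02,0,0.0075,0,-0.0015,0]]]}}

```text
time: 12.12
ee_pos: [0.5726, 0.1279, 0.3224]
eef_rot: [0.685, 0.727, 0.038, -0.039]
ft_force: [0.4, -0.1, -0.3]
width: 0.0005
grip_force: 0.0
```

```bash
python3 plan.py 1.28 1.3 1.32; python3 - <<'E'
from h import *
for n in ['side','wrist']:
    c=cam(n);cv2.imwrite(f'pics/{n}2.png',np.clip(255*(c['img'][:,:,::-1]/255.)**.6,0,255).astype(np.uint8))
E
```

```text
1.28 [0.0025, -0.0079, -0.0003, 0.0007, -0.0, -0.0004, 0]
1.3 [0.0025, -0.0213, -0.0003, 0.0055, -0.0, -0.0014, 0]
1.32 [0.0025, -0.0347, -0.0003, 0.0103, -0.0, -0.0022, 0]
```

View pics/wrist2.png

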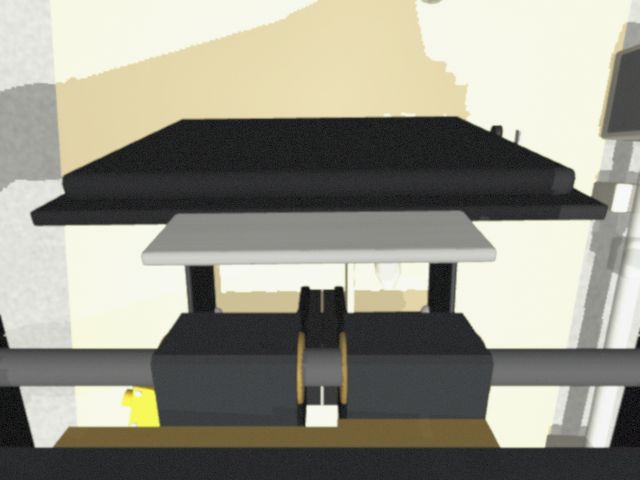

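The wrist view shows the lip's front edge at (143,262)–(494,260), with a gap to the fingertips at row 288. The force has dropped to zero, so next I compute the lid angle.

```bash
python3 - <<'E'
from h import *
c=cam('wrist')
X=c['o']+ray(c,[(319,261)])[0]*(c['fx']*.13/351)
v=X-HX;cx=np.array([np.cos(PSI),np.sin(PSI),0])
print(X,np.hypot(v@cx,v[2]),np.arctan2(v[2],-(v@cx)))
s=readout.read_state();print(s['time'],s['ft_force'],s['grip_force'])
print(row(s['ee_pos']-.05*cx+[0,0,.03],frame(np.radians(84)),0))
E
```

```text
[0.57007084 0.1561476  0.32020141] 0.23597594800728663 1.3491148764282654
12.275 [-0.45417383  0.13715281  0.20433647] 0.0
[0.0023, -0.0037, -0.0014, -0.0465, 0.0001, -0.0352, 0]
```

Request:
{"fn": "step_arm", "kwargs": {"deltas": [[[0,0,0,-0.02,0,0,0],[0,0,0,-0.06,0,-0.01,0],[0,0,0,-0.1,0,-0.02,0],[0,0,0,-0.1,0,-0.02,0],[0,0,0,-0.1,0,-0.02,0],[0,0,0,-0.1,0,-0.02,0],[0,0,0,-0.1,0,-0.02,0],[0,0,0,-0.1,0,-0.02,0]]]}}

```text
time: 13.28
ee_pos: [0.5784, 0.0262, 0.3313]
eef_rot: [0.685, 0.726, 0.038, -0.039]
ft_force: [0.3, 0.2, -0.7]
width: 0.0004
grip_force: 0.0
```

```bash
python3 - <<'E'
from h import *
c=cam('wrist');cv2.imwrite('pics/w3.png',np.clip(255*(c['img'][:,:,::-1]/255.)**.5,0,255).astype(np.uint8))
E
```

```text
(no output)
```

View pics/w3.png

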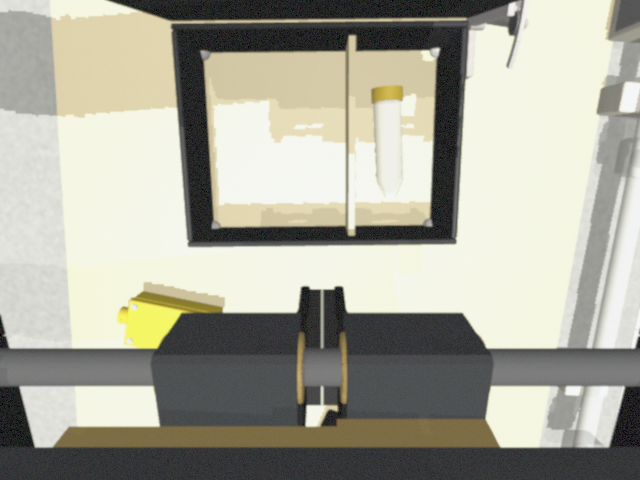

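The lid stays open. The case rim is at (174,24), (467,22), (455,242), (190,244). The larger compartment's floor spans about (207,52)–(347,50) down to (213,228)–(347,230).

```bash
python3 - <<'E'
from h import *
np.set_printoptions(precision=4,suppress=True)
c=cam('wrist')
P=onz(c,[(174,24),(467,22),(455,242),(190,244)],.09);print(P,P.mean(0))
print('yaw',[np.arctan2(*(P[a]-P[b])[[1,0]]) for a,b in((1,0),(2,3))])
F=onz(c,[(207,52),(347,50),(347,230),(213,228)],.006);print(F,F.mean(0))
# partition top line
print(onz(c,[(351,36),(351,234)],.066))
s=readout.read_state()
# look pose above sensor: long axis dir ~2.59 ; tool y across: choose
S=np.array([.490,-.262]);
R0=R.from_quat(s['eef_rot']).as_matrix();print(R0)
E
```

```text
[[0.4414 0.1969 0.09  ]
 [0.694  0.2135 0.09  ]
 [0.7073 0.0197 0.09  ]
 [0.4545 0.003  0.09  ]] [0.5743 0.1083 0.09  ]
yaw [np.float64(0.0657834224134609), np.float64(0.06581721972377644)]
[[0.4474 0.1937 0.006 ]
 [0.5959 0.2046 0.006 ]
 [0.6097 0.0106 0.006 ]
 [0.4552 0.0039 0.006 ]] [0.527  0.1032 0.006 ]
[[0.596  0.2027 0.066 ]
 [0.6095 0.0172 0.066 ]]
[[-0.0578  0.9983 -0.0041]
 [ 0.9925  0.0579  0.1081]
 [ 0.1081  0.0021 -0.9941]]
```

```bash
python3 - <<'E'
from h import *
print(row([.49,-.262,.2],frame(np.pi/2,np.radians(148.5)),85))
E
```

```text
[0.0541, -0.0988, -0.962, -0.2948, -0.1053, 0.0997, 85]
```

Request:
{"fn": "step_arm", "kwargs": {"deltas": [[[0.054,-0.099,-0.962,-0.295,-0.105,0.1,85],[0.054,-0.099,-0.962,-0.295,-0.105,0.1,85],[0.054,-0.099,-0.962,-0.295,-0.105,0.1,85],[0.054,-0.099,-0.962,-0.295,-0.105,0.1,85],[0.054,-0.099,-0.962,-0.295,-0.105,0.1,85],[0.054,-0.099,-0.962,-0.295,-0.105,0.1,85],[0.054,-0.099,-0.962,-0.295,-0.105,0.1,85],[0.054,-0.099,-0.962,-0.295,-0.105,0.1,85],[0.054,-0.099,-0.962,-0.295,-0.105,0.1,85],[0.054,-0.099,-0.962,-0.295,-0.105,0.1,85],[0.054,-0.099,-0.962,-0.295,-0.105,0.1,85]]]}}

```text
time: 14.75
ee_pos: [0.4904, -0.262, 0.1999]
eef_rot: [0.271, 0.962, -0.0, 0.0]
ft_force: [0.3, -0.1, 0.5]
width: 0.0738
grip_force: 0.0
```

```bash
python3 - <<'E'
from h import *
print(readout.read_state()['joint_positions'])
c=cam('wrist');cv2.imwrite('pics/w4.png',np.clip(255*(c['img'][:,:,::-1]/255.)**.6,0,255).astype(np.uint8))
np.save('w4.npy',dict(c),allow_pickle=True)
E
```

```text
[ 0.816674    0.24628465 -0.4715054   1.68706162  0.11762667  1.2358008
  1.33983186]
```

View pics/w4.png

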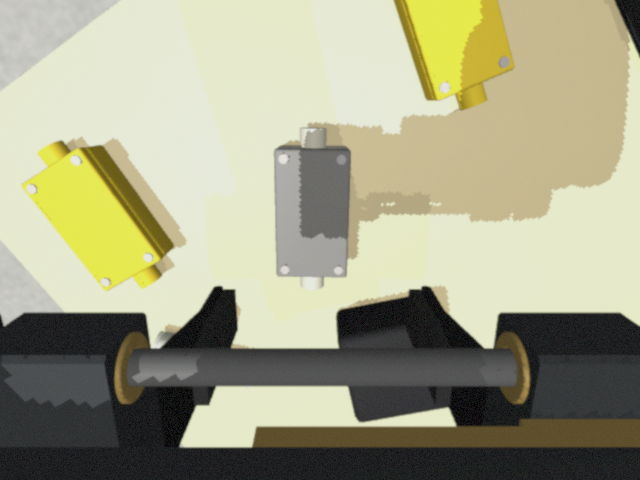

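The box's cover has corners at (275,149), (350,149), (349,276), (276,276), nicely aligned with the tool. The pack's near face is at about (340,312)–(448,405), lower right.

```bash
python3 - <<'E'
from h import *
np.set_printoptions(precision=4,suppress=True)
c=np.load('w4.npy',allow_pickle=True).item();sc=cam('scene')
w=[(275,149),(350,149),(349,276),(276,276)]
P=onz(c,w,.036);m=P.mean(0);print(P,m,np.linalg.norm(P[1]-P[0]),np.linalg.norm(P[2]-P[1]))
e=P[0]+P[1]-P[2]-P[3];y=np.arctan2(e[1],e[0]);print('yaw',np.degrees(y))
f=lambda u:np.array(u)/2.7+[165,180]
for a,b in zip(w,[(66,155),(130,170),(75,248),(12,237)]): print(tri(c,a,sc,f(b)))
pk=onz(c,[(338,310),(410,298),(358,418),(443,405)],.055);print('pack',pk)
M=frame(np.pi/2,y)
print('pack in tool frame',(pk-m)@M)
print(row([m[0],m[1],.1],M,85),row([m[0],m[1],.039],M,85))
E
```

```text
[[ 0.4266 -0.2621  0.036 ]
 [ 0.4546 -0.2163  0.036 ]
 [ 0.5391 -0.2665  0.036 ]
 [ 0.509  -0.3155  0.036 ]] [ 0.4823 -0.2651  0.036 ] 0.05370916707737626 0.09825050474022733
yaw 148.1583823845437
(array([ 0.4268, -0.2622,  0.0307]), np.float64(0.001346536030656171))
(array([ 0.4557, -0.2147,  0.0267]), np.float64(0.002900920616036865))
(array([ 0.5412, -0.2671,  0.0307]), np.float64(0.0004908676119633835))
(array([ 0.5115, -0.3151,  0.0285]), np.float64(0.0054314312290943845))
pack [[ 0.5512 -0.2847  0.055 ]
 [ 0.5709 -0.2334  0.055 ]
 [ 0.6455 -0.3215  0.055 ]
 [ 0.6708 -0.2554  0.055 ]]
pack in tool frame [[-0.0689  0.0197 -0.019 ]
 [-0.0585  0.0736 -0.019 ]
 [-0.1684  0.0382 -0.019 ]
 [-0.155   0.1076 -0.019 ]]
[0.0, 0.0004, 0.0057, 0.0053, -0.0066, 0.0998, 85] [0.0, 0.0004, 0.0057, 0.0053, -0.0066, 0.1608, 85]
```

Request:
{"fn": "step_arm", "kwargs": {"deltas": [[[0,0,0.006,0.005,-0.0065,0.06,85],[0,0,0.006,0.005,-0.0065,0.11,85],[0,0,0.006,0.005,-0.0065,0.14,85],[0,0,0.006,0.005,-0.0065,0.162,85],[0,0,0.006,0.005,-0.0065,0.162,85],[0,0,0.006,0.005,-0.0065,0.162,50],[0,0,0.006,0.005,-0.0065,0.162,50],[0,0,0.006,0.005,-0.0065,0.162,50],[0,0,0.006,0.005,-0.0065,0.162,50],[0,0,0.006,0.005,-0.0065,0.162,50],[0,0,0.006,0.005,-0.0065,0.162,50]]], "squeeze": 20}}

```text
time: 16.23
ee_pos: [0.4831, -0.2657, 0.0388]
eef_rot: [0.275, 0.962, -0.0, 0.001]
ft_force: [-1.4, 0.5, 7.1]
width: 0.0557
grip_force: 20.0
```

Request:
{"fn": "step_arm", "kwargs": {"deltas": [[[0,0,0,0,0,-0.01,48],[0,0,0,0,0,-0.04,48],[0,0,0,0,0,-0.1,48],[0,0,0,0,0,-0.16,48],[0,0,0,0,0,-0.2,48],[0,0,0,0,0,-0.2,48],[0,0,0,0,0,-0.2,48]]], "squeeze": 25}}

```text
time: 17.1
ee_pos: [0.4819, -0.265, 0.2369]
eef_rot: [0.274, 0.962, 0.0, -0.001]
ft_force: [-0.3, 0.2, -3.8]
width: 0.0557
grip_force: 25.0
```

```bash
python3 - <<'E'
from h import *
M=frame(np.pi/2,1.636+np.pi/2)
print(row([.524,.0,.26],M,48),row([.524,.072,.26],M,48))
c=cam('wrist');cv2.imwrite('pics/w5.png',np.clip(255*(c['img'][:,:,::-1]/255.)**.6,0,255).astype(np.uint8))
E
```

```text
[0.0002, -0.0011, -0.6213, 0.1042, 0.2473, -0.023, 48] [0.0002, -0.0011, -0.6213, 0.1422, 0.3084, -0.023, 48]
```

View pics/w5.png

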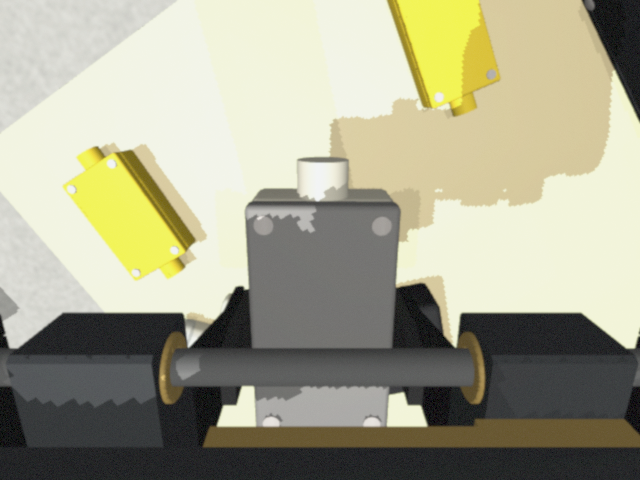

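The box is held level and centred between the pads, its far cover edge at (248,207)–(399,207).

```bash
python3 - <<'E'
from h import *
s=readout.read_state();c=cam('wrist');R0=R.from_quat(s['eef_rot']).as_matrix()
p=onz(c,[(248,207),(399,207),(264,226),(381,226),(272,424),(371,423)],s['ee_pos'][2]-.003)
print(np.round((p-s['ee_pos'])@R0,4))
M=frame(np.pi/2,1.636+np.pi/2)
for q in ([.525,-.04,.2],[.525,.06,.14]): print(row(q,M,48))
E
```

```text
[[ 0.0498 -0.026   0.0031]
 [ 0.0498  0.027   0.0031]
 [ 0.0429 -0.0206  0.0031]
 [ 0.0429  0.021   0.0031]
 [-0.043  -0.0208  0.0029]
 [-0.0425  0.0205  0.0029]]
[0.0007, -0.0024, -0.6213, 0.0819, 0.2139, 0.0364, 48]
[0.0007, -0.0024, -0.6213, 0.1346, 0.2988, 0.0965, 48]
```

Request:
{"fn": "step_arm", "kwargs": {"deltas": [[[0,0,-0.3,0.04,0.1,0.0,48],[0,0,-0.621,0.082,0.214,0.036,48],[0,0,-0.621,0.082,0.214,0.036,48],[0,0,-0.621,0.082,0.214,0.036,48],[0,0,-0.621,0.082,0.214,0.036,48],[0,0,-0.621,0.082,0.214,0.096,48],[0,0,-0.621,0.082,0.214,0.096,48],[0,0,-0.621,0.109,0.256,0.096,48],[0,0,-0.621,0.135,0.299,0.096,48],[0,0,-0.621,0.135,0.299,0.096,48],[0,0,-0.621,0.135,0.299,0.096,48]]]}}

```text
time: 18.58
ee_pos: [0.5263, 0.0591, 0.143]
eef_rot: [-0.032, 0.999, -0.0, 0.001]
ft_force: [-0.0, -0.2, -2.5]
width: 0.0557
grip_force: 25.0
```

```bash
python3 - <<'E'
from h import *
M=frame(np.pi/2,1.636+np.pi/2)
for q in ([.525,.068,.06],[.525,.068,.046]): print(row(q,M,48))
c=cam('wrist');cv2.imwrite('pics/w6.png',np.clip(255*(c['img'][:,:,::-1]/255.)**.6,0,255).astype(np.uint8))
E
```

```text
[-0.0008, 0.0011, -0.001, 0.0008, 0.009, 0.083, 48]
[-0.0008, 0.0011, -0.001, 0.0009, 0.009, 0.097, 48]
```

View pics/w6.png

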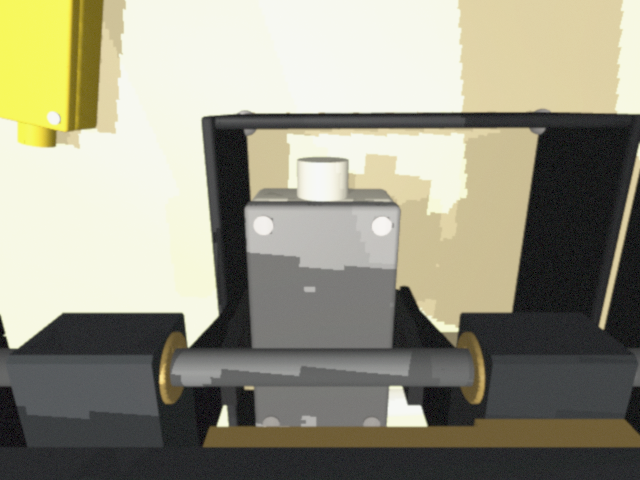

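The box is square to the case and inside the rim, with the case's near wall at row 122 and the lip wall at x≈205–245. Lowering it slowly.

Request:
{"fn": "step_arm", "kwargs": {"deltas": [[[0,0,0,0.001,0.011,0.004,48],[0,0,0,0.001,0.011,0.015,48],[0,0,0,0.001,0.011,0.03,48],[0,0,0,0.001,0.011,0.045,48],[0,0,0,0.001,0.011,0.06,48],[0,0,0,0.001,0.011,0.073,48],[0,0,0,0.001,0.011,0.083,48],[0,0,0,0.001,0.011,0.089,48],[0,0,0,0.001,0.011,0.092,48],[0,0,0,0.001,0.011,0.093,48],[0,0,0,0.001,0.011,0.093,48]]]}}

```text
time: 20.0
ee_pos: [0.5243, 0.0709, 0.049]
eef_rot: [-0.032, 0.999, -0.0, 0.0]
ft_force: [-0.3, -0.0, -2.6]
width: 0.0559
grip_force: 25.0
```

Request:
{"fn": "step_arm", "kwargs": {"deltas": [[[0,0,0,0,0,0.001,48],[0,0,0,0,0,0.002,48],[0,0,0,0,0,0.003,48],[0,0,0,0,0,0.0035,48],[0,0,0,0,0,0.0035,48]]]}}

```text
time: 20.62
ee_pos: [0.524, 0.0708, 0.0452]
eef_rot: [-0.032, 0.999, -0.0, 0.0]
ft_force: [0.2, -0.5, -2.1]
width: 0.056
grip_force: 25.0
```

Request:
{"fn": "step_arm", "kwargs": {"deltas": [[[0,0,0,0,0,0.0005,48],[0,0,0,0,0,0.001,48],[0,0,0,0,0,0.0015,48],[0,0,0,0,0,0.0015,48]]]}}

```text
time: 21.12
ee_pos: [0.5241, 0.0709, 0.0448]
eef_rot: [-0.032, 0.999, -0.0, 0.0]
ft_force: [-6.1, -1.8, 14.1]
width: 0.0557
grip_force: 25.0
```

Request:
{"fn": "step_arm", "kwargs": {"deltas": [[[0,0,0,0,0,-0.0008,48],[0,0,0,0,0,-0.0008,68],[0,0,0,0,0,-0.0008,72],[0,0,0,0,0,-0.0008,72],[0,0,0,0,0,-0.0008,72]]]}}

```text
time: 21.75
ee_pos: [0.5241, 0.0708, 0.0445]
eef_rot: [-0.032, 0.999, -0.0, 0.0]
ft_force: [0.2, 0.4, 0.4]
width: 0.0625
grip_force: 0.0
```

Request:
{"fn": "step_arm", "kwargs": {"deltas": [[[0,0,0,0,0,-0.008,72],[0,0,0,0,0,-0.025,72],[0,0,0,0,0,-0.05,72],[0,0,0,0,-0.01,-0.085,72],[0,0,0,0,-0.04,-0.12,72],[0,0,0,0,-0.09,-0.16,72],[0,0,0,0,-0.14,-0.2,72],[0,0,0,0,-0.16,-0.23,72],[0,0,0,0,-0.16,-0.23,72],[0,0,0,0,-0.16,-0.23,72],[0,0,0,0,-0.16,-0.23,72],[0,0,0,0,-0.16,-0.23,72]]]}}

```text
time: 23.25
ee_pos: [0.5341, -0.088, 0.274]
eef_rot: [-0.033, 0.999, 0.0, -0.0]
ft_force: [-0.1, -0.6, -0.5]
width: 0.0628
grip_force: 0.0
```

```bash
python3 - <<'E'
from h import *
c=cam('scene');a=c['img'];b=cam('side')['img']
o=np.hstack([cv2.resize(a[120:340,60:560],(800,352)) ])
o=np.vstack([o,cv2.resize(b[120:450,60:540],(360,248)) @ np.eye(3) if 0 else np.hstack([cv2.resize(b[120:450,60:540],(360,248)),np.zeros((248,440,3),np.uint8)])])
cv2.imwrite('pics/end.png',np.clip(255*(o[:,:,::-1]/255.)**.5,0,255).astype(np.uint8))
E
```

```text
(no output)
```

View pics/end.png

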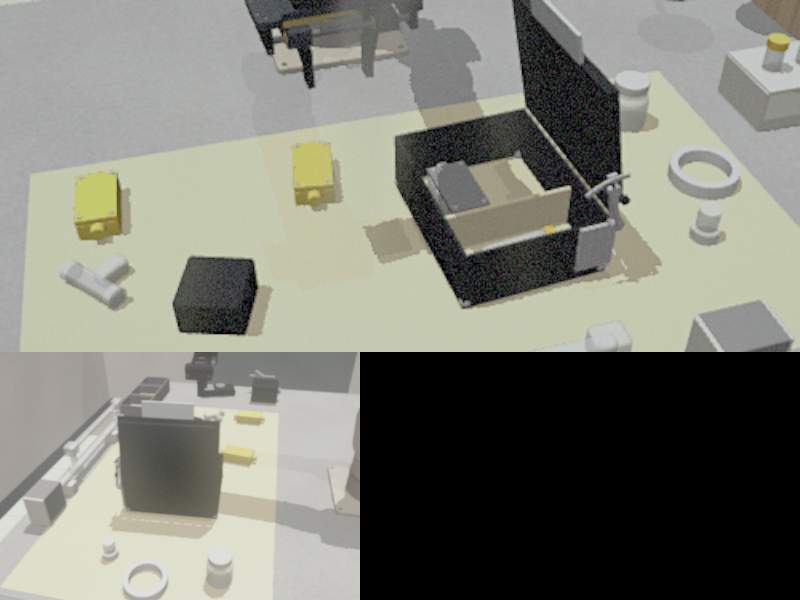

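The lid stands open and the box lies flat in the larger compartment at about (455,187). The bystanders are where they were and the gripper is clear.

```bash
python3 -c "
from bench import r
print(r.close_job())"
```

```text
the job is handed in; nothing more can be done
None
```

The job is handed in: the lid was pushed past its stay and stands open by itself, the sensor box lies flat in the larger compartment, and the bystanders look unmoved in the final pictures; the hand-in returned no verdict.

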